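# Click the stop sleeve onto the setting stand's ball detent

## Task

Pick up the brass stop sleeve and slide it down over the upright post of the setting stand, gently, feeling for the sprung ball in the post: push past the first resistance until the ball clicks out into the groove inside the sleeve. Leave the sleeve held there by the ball and let go. Do not let it drop down the post, push it past the click, or ram it.

Things in the scene. Friction and masses are not known exactly. Their poses are not given: they have to be found in the camera images.
- sleeve_mid (a point): Brass sleeve, a thick tube standing upright and loose on the cart: 54 mm outside, 96 mm tall, about 0.2 kg. This point is on its axis, half-way up (48 mm above its lower end). Grip it across the diameter 20 to 30 mm above this point, so that the post coming up through the bore (at most 56 mm above this point when seated) clears the gripper's body.
- sleeve: The same sleeve; origin at the centre of its lower end, which stays down, z up along the bore. Bore 28 mm, right through, with a 45 degree lead-in 40 mm wide at the lower end. A groove runs round inside the bore, centred 22 mm above the lower end (level with the black line outside), 2.4 mm deep, 8 mm wide at the bore, with 45 degree sides.
- stand: Fixed setting stand: round dark foot 100 mm wide, 12 mm thick; a shoulder 44 mm wide up to 20 mm; then a plain post 26 mm thick with a black slot on its -x side. Origin under the foot's centre, z up along the post. A steel ball on a spring pokes out of the slot at a height that differs each time and is not measured.
- post_top (a point): Centre of the post's top, 146 mm above the stand's underside; the top 8 mm are coned (26 to 13 mm). The ball's centre is 14 to 82 mm below it. The sleeve meets the ball when its lower end is within 2 mm of the ball's centre, and clicks home when its lower end is 22 mm below it (it centres itself from 3 mm off); 6 mm farther it has left the groove.
- ball (a joint): How far the 10 mm ball is pressed into the post, m: 0 free (5.4 mm proud), about 0.001 in the sleeve's groove, over 0.0025 on the plain bore. Its spring gives 5 N at 0 and 8.5 N at 0.0035. To slide the sleeve's lead-in past the ball takes a push of some 3 to 12 N (least when the grip yields sideways to the post); the bore then runs with 0 to 4 N; at the click the groove pulls the sleeve down by 2 N or more, and the push rises again beyond it.
Not all that is in view belongs to the job. Leave any orange look-alike of the stand alone.

How it is judged:
By the outcome, as a careful person would: the job done as asked, in the order asked, and still so for the second after the job is handed in, with the robot touching nothing.
It also fails if it takes over 67 s, if anything falls off the work surface, if the arm or the gripper's body presses on something with over 40 N, if the wrist force passes 120 N, or if a joint passes its speed limit or range.

## Robot

A 6-joint arm with a two-finger parallel gripper is mounted at the origin on a cart in front of the work surface, level with it; the furniture and walls round the work are solid. World frame = base frame: x ahead of the robot, y to its left, z up, the work surface at z = 0. Lengths are in m, angles in rad, forces in N, time in s.
With the tool pointing down it reaches from about 0.375 to 0.9 m from the base axis. Payload 3.1 kg.
Tool frame: the origin (TCP) lies between the finger pads; the fingertips stand 8 mm ahead of it and the grasp point (between the pads) lies 11 mm behind it; z points along the fingers, y is the line along which they close (so a half turn about z gives the same grasp; the last joint's range is limited). The gripper opens to 87 mm and grips with 3 to 60 N. Pads are 19 mm wide; open, the fingers measure 117 mm over their backs; the gripper's body (75 mm by 190 mm) begins 51 mm behind the grasp point.
Start: joints at [0.955, 0.527, 1.433, -0, 1.181, -0.178], TCP at [0.265, 0.566, 0.231] pointing down, gripper open.
Joint ranges: [-3.08, 3.08], [-0.75, 2.2], [0.22, 2.44], [-1.43, 4.57], [0, 2.65], [-2.85, 2.85]. Speed limits (rad/s): [2.79, 2.79, 3.14, 3.14, 3.14, 3.14].

## Interface

Orientations are given as a unit quaternion [x, y, z, w].
In Python, from rig import robot, vision, job gives the robot as it stands.
- The arm moves only by the shell command python3 -m handwheel 'ROWS' [OPENING] [FORCE]. ROWS is JSON, a list of rows, each a list of 4 numbers: the shift along the tool's x, y, z as a fraction of full scale, then the turn about the tool's z as a fraction of full scale. A call has 1 to 20 rows; each row is the pose to reach, as a shift and turn from the pose commanded when the call began, along the tool's axes at that moment, turning the shorter way round; what a row does not reach only later rows make up. Full scale, the value 1, is 300 mm for a shift and 2 pi rad for a turn. A row lasts 1/12 s, in which the tool goes at most 41.7 mm and 7.16 degrees, less where a joint would pass 70% of its speed; a pose out of reach is approached as far as the arm can. A call with a number of a shift or a turn outside -1 to 1 is refused whole. A call with a gripper value outside its range is refused whole. OPENING is the opening in per cent of the stroke, from 0 (shut) to 100 (fully open), set as the call begins (- or left out, the last holds). The fingers move at their own pace and stop on an object; FORCE is the grip in N (left out, the last holds). Time passes only in rows, so rows that repeat a pose let the fingers close. It gives the time, the measured TCP pose, the force, the opening and the grip force at its end, in the units of the state.
- robot.get_obs(): the state, without advancing time (a new reading comes with each control period).
- vision.camera(name): name is "scene" or "top" or "wrist"; returns a dict with "frame" (420x560x3 uint8, red, green, blue), "K" (3x3 intrinsics, pixels), "k1" (the pictures are not rectified: a ray, as slopes to the right and down, at radius r is drawn at 1 + k1 r^2 times it, then the intrinsics apply), "cam_to_world" (4x4, takes a point from camera to world coordinates); the wrist camera has in their place "hand_eye" (4x4, takes a point from camera to tool coordinates, whose origin is the TCP and whose axes are the flange's). Camera axes: x right, y down, z forward; pixel columns grow to the right and rows downward; lengths in m; the calibration is good to about 2 mm. A picture is of the moment at which its call begins: read the wrist's pose just before it. There is no depth.
- job.hand_in(): hands the job in; it is judged then, once.
Trained networks look in the newest picture that a camera, given by its name, has taken for a name from the list of things; names that differ only in an ending like _2 or _b are one class to them, and where a whole thing is asked for, a point or a joint stands for the part that bears it (a point fixed in the world has none). Each returns a list of dicts, best first, with "conf" (0 to 1); they miss things now and then, are a little off and sometimes report something else, mostly with a low value. They report only what shows in the picture. A call takes as long as a camera call. They do not tell look-alikes from the thing itself.
- vision.look_for(camera, label): "point" ([row, column] in pixels, amid what is visible of it).
- vision.outline_of(camera, label): "mask" (420x560 bool, what is visible of it) and "point" ([row, column] in pixels, amid what is visible of it).
The state is a dict: "time": time; "q": joint angles; "joint_velocities": joint speeds; "joint_torque": joint torques, N m; "position": TCP position; "tool_rot": TCP orientation; "ft_force": force on the tool from outside, world axes, zero at the start; "moment": the same for the moment, N m; "grip_width": finger opening in m; "grip_force": force on a finger pad.
Only numpy, scipy, OpenCV 4.12 (cv2) and the standard library are available. Lean on these libraries where they do the work, as an engineer would, in place of code of your own. Each camera call takes 0.05 s, during which the arm holds its last target. There are 200 camera calls.

## Working session

There is one attempt and no reset: what is moved stays moved. The work goes in short steps, Python scripts to look and compute and a shell command to move; the robot and the scene stay as the last step left them, time stands still between calls to the robot, and variables do not carry over. Pictures are saved under pics/ and viewed, at most 10 in all, crops included, and the job is handed in when it is done.

```bash
mkdir -p pics
cat > h.py <<'E'
import numpy as np, cv2
from scipy.spatial.transform import Rotation as R
from rig import robot, vision, job
def cam(n):
    o=robot.get_obs(); c=vision.camera(n)
    if n=='wrist':
        T=np.eye(4); T[:3,:3]=R.from_quat(o['tool_rot']).as_matrix(); T[:3,3]=o['position']
        c['T']=T@c['hand_eye']
    else: c['T']=np.array(c['cam_to_world'])
    return c
def save(c,f,box=None,s=1):
    im=c['frame'][...,::-1]
    if box: r0,r1,c0,c1=box; im=im[r0:r1,c0:c1]
    cv2.imwrite(f,cv2.resize(im,None,fx=s,fy=s,interpolation=cv2.INTER_CUBIC))
def ray(c,p):  # p=[row,col]
    K=np.array(c['K']); d=cv2.undistortPoints(np.array([[[p[1],p[0]]]],float),K,np.array([c['k1'],0,0,0.]))[0,0]
    v=c['T'][:3,:3]@np.r_[d,1]; return c['T'][:3,3],v/np.linalg.norm(v)
def onz(c,p,z):
    o,v=ray(c,p); return o+v*(z-o[2])/v[2]
def proj(c,P):
    q=np.linalg.inv(c['T'])@np.r_[P,1]; K=np.array(c['K'])
    a=cv2.projectPoints(q[:3].reshape(1,1,3),np.zeros(3),np.zeros(3),K,np.array([c['k1'],0,0,0.]))[0][0,0]
    return a[::-1]
E
python3 - <<'E'
from h import *
o=robot.get_obs(); print(o)
ims=[]
for n in ['scene','top']:
    c=cam(n); ims.append(c['frame']); print(n,c['T'][:3,3].round(3),c['K'][0][0],c['k1'])
    save(c,f'pics/{n}1.png')
    for l in ['sleeve','sleeve_mid','stand','post_top','ball']:
        try: print(n,l,[(np.round(d['point']).tolist(),round(d['conf'],2)) for d in vision.look_for(n,l)])
        except Exception as e: print(l,e)
E
```

```text
{'time': 0.0, 'q': array([ 9.54529668e-01,  5.28465066e-01,  1.43388245e+00,  3.29677116e-06,
        1.18137801e+00, -1.78476018e-01]), 'joint_velocities': array([ 0.0009514 , -0.00144451,  0.00190756, -0.00033481, -0.00148918,
        0.00036993]), 'joint_torque': array([ 6.26167894e-04, -4.40042889e+01, -1.76592278e+01,  6.34091184e-02,
        5.80260472e-02, -1.54708255e-04]), 'position': array([0.26450975, 0.56549504, 0.2295786 ]), 'tool_rot': array([ 2.17151925e-01,  9.76137236e-01, -9.82752188e-04, -4.14112342e-04]), 'ft_force': array([ 0.02578296, -0.44340684,  0.19916612]), 'moment': array([-0.00193702, -0.01660914, -0.03809694]), 'grip_force': 0.0, 'grip_width': 0.08661288687377822}
scene [-0.086 -0.272  0.749] 535.3583342469833 -0.07268450850989286
scene sleeve [([194.0, 212.0], 0.68)]
scene sleeve_mid [([199.0, 209.0], 0.81)]
scene stand [([257.0, 399.0], 0.9), ([284.0, 304.0], 0.88)]
scene post_top [([283.0, 304.0], 0.68), ([259.0, 400.0], 0.67)]
scene ball []
top [0.403 0.152 0.93 ] 483.4940702986472 -0.026987557919429587
top sleeve [([211.0, 192.0], 0.84)]
top sleeve_mid [([211.0, 196.0], 0.9)]
top stand [([254.0, 343.0], 0.93), ([175.0, 398.0], 0.76)]
top post_top [([172.0, 399.0], 0.94), ([257.0, 344.0], 0.84)]
top ball [([256.0, 343.0], 0.69)]
```

View pics/scene1.png

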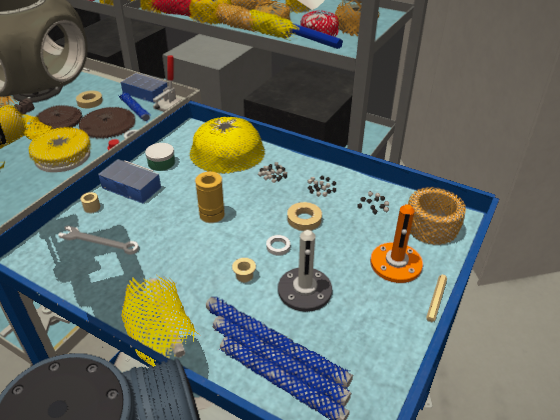

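View pics/top1.png

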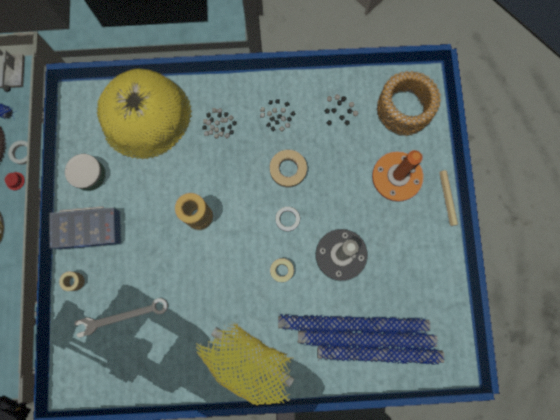

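The sleeve is at scene (194,211) and top (211,192). There are two stand-like things: the dark one at scene (283,304) / top (254,343), and the orange one at scene (257,399) / top (175,398). The dark-footed one fits the description, and the orange one is the look-alike. I'll confirm in a crop and measure.

Run:
```python
from h import *
s=cam('scene'); save(s,'pics/crop1.png',(160,320,180,440),3)
ms=vision.outline_of('scene','sleeve'); mt_s=vision.outline_of('scene','stand')
t=cam('top'); m2=vision.outline_of('top','sleeve'); mt=vision.outline_of('top','stand')
big=cv2.resize(t['frame'][150:300,160:410,::-1],None,fx=3,fy=3,interpolation=cv2.INTER_CUBIC); cv2.imwrite('pics/crop2.png',big)
for nm,c,L in [('s',s,ms),('s',s,mt_s),('t',t,m2),('t',t,mt)]:
    for d in L:
        ys,xs=np.where(d['mask']); print(nm,np.round(d['point']),d['conf'],ys.min(),ys.max(),xs.min(),xs.max(),len(xs))
np.savez('cams.npz',**{k+n:np.array(c[n]) for k,c in (('s',s),('t',t)) for n in('K','k1','T')})
# fit the sleeve & stand by silhouette of mask: cylinder contours
from scipy.optimize import minimize
def cyl(r0,z0,r1,z1):
    a=np.linspace(0,2*np.pi,40); return np.r_[np.c_[r0*np.cos(a),r0*np.sin(a),0*a+z0],np.c_[r1*np.cos(a),r1*np.sin(a),0*a+z1]]
def sil(c,xy,parts):
    im=np.zeros((420*4,560*4),np.uint8)
    for p in parts:
        pts=np.array([proj(c,q+np.r_[xy,0])[::-1] for q in cyl(*p)])
        cv2.fillConvexPoly(im,cv2.convexHull(np.round(pts*4+1.5).astype(np.int32)),1)
    return cv2.resize(im*255,(560,420),interpolation=cv2.INTER_AREA)/255.
def fit(obs,x0,parts):
    def f(x): return sum(np.abs(sil(c,x,parts)-m).sum() for c,m in obs)
    r=minimize(f,x0,method='Nelder-Mead',options=dict(xatol=2e-4,fatol=1,initial_simplex=[x0,np.add(x0,[.01,0]),np.add(x0,[0,.01])]));return r.x.round(4),round(r.fun)
S=[(.027,0,.027,.096)]; P=[(.05,0,.05,.012),(.022,.012,.022,.02),(.013,.02,.013,.138),(.013,.138,.0065,.146)]
x0=onz(t,[209,190],.096)[:2]; print('sl0',x0)
a=[(s,ms[0]['mask'])] if ms else []; b=[(t,m2[0]['mask'])] if m2 else []
for o in (a,b,a+b):
    if o: print('sleeve',fit(o,x0,S))
x0=onz(t,[254,341],.012)[:2]; print('st0',x0)
near=lambda c,L,p:[(c,d['mask']) for d in L if np.hypot(*(np.array(d['point'])-p))<25][:1]
a=near(s,mt_s,[284,304]); b=near(t,mt,[254,343])
for o in (a,b,a+b):
    if o: print('stand',fit(o,x0,P))
```

```text
s [193. 212.] 0.63 171 222 196 224 1279
s [285. 304.] 0.74 231 309 278 331 2346
s [258. 400.] 0.59 204 282 369 422 2285
t [213. 192.] 0.81 194 229 175 212 966
t [174. 398.] 0.79 150 201 372 422 2070
t [256. 339.] 0.76 228 281 315 367 2164
sl0 [0.55624406 0.32128619]
sleeve (array([0.557 , 0.3211]), 40)
sleeve (array([0.5587, 0.3221]), 93)
sleeve (array([0.5578, 0.3215]), 135)
st0 [0.48770417 0.04739304]
stand (array([0.4851, 0.0473]), 238)
stand (array([0.4877, 0.0463]), 74)
stand (array([0.4871, 0.047 ]), 341)
```

View pics/crop1.png

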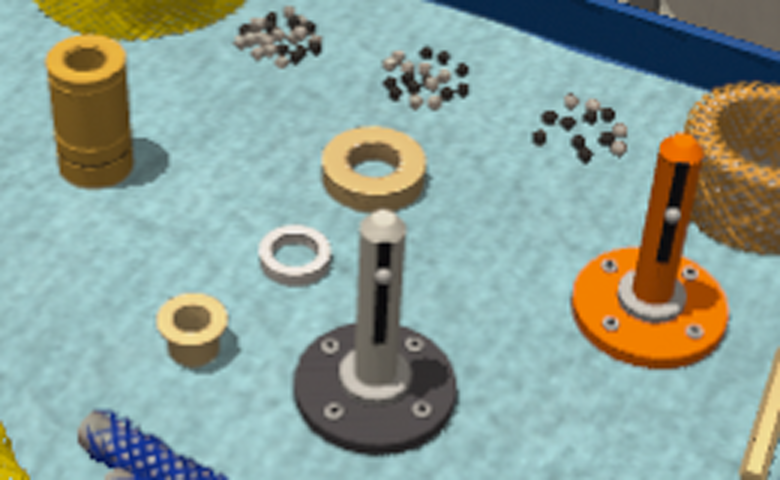

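The crop confirms it. The dark-footed stand has its foot at crop (375,385), with the grey post, black slot and ball at crop (383,274), which is scene (251,308). The orange one is the look-alike. The sleeve's black line is near its bottom, so it stands the right way up. Next I work out the ball height and the first move.

```bash
cat >> h.py <<'E'
def togo(target,yaw_y=None):
    """shift (fractions) along tool axes from the measured pose; yaw_y: wanted world angle of tool y (mod pi)"""
    o=robot.get_obs(); M=R.from_quat(o['tool_rot']).as_matrix()
    d=M.T@(np.array(target)-o['position'])
    ty=np.degrees(np.arctan2(M[1,1],M[0,1]))
    print('pos',o['position'].round(4),'togo frac',(d/.3).round(4),'tool y angle',ty.round(2),'z axis',M[:,2].round(4))
    if yaw_y is not None:
        e=(yaw_y-ty+90)%180-90; print('world turn',e,'tool z turn frac',(-e/360).round(4))
E
python3 - <<'E'
from h import *
s=cam('scene')
for xy in ([.4851,.0473],[.4871,.047]):
    for z in (.085,.09,.095,.1,.105,.11): print(xy,z,proj(s,[xy[0]-.014,xy[1],z]).round(1), end=';')
    print(proj(s,[*xy,.146]).round(1))
c=cam('wrist'); print(np.array(c['hand_eye']).round(3),c['K'][0][0])
togo([.5575,.3215,.235],0)
togo([.5575,.3215,.235],90)
print(robot.get_obs()['q'])
E
```

```text
[0.4851, 0.0473] 0.085 [262.5 301.3];[0.4851, 0.0473] 0.09 [260.4 301.4];[0.4851, 0.0473] 0.095 [258.4 301.5];[0.4851, 0.0473] 0.1 [256.3 301.6];[0.4851, 0.0473] 0.105 [254.2 301.7];[0.4851, 0.0473] 0.11 [252.1 301.7];[231.7 306.9]
[0.4871, 0.047] 0.085 [261.9 302. ];[0.4871, 0.047] 0.09 [259.8 302.1];[0.4871, 0.047] 0.095 [257.8 302.2];[0.4871, 0.047] 0.1 [255.7 302.3];[0.4871, 0.047] 0.105 [253.6 302.4];[0.4871, 0.047] 0.11 [251.5 302.5];[231.1 307.7]
[[-0.    -0.954 -0.301  0.083]
 [ 1.    -0.001  0.001  0.   ]
 [-0.001 -0.301  0.954 -0.157]
 [ 0.     0.     0.     1.   ]] 313.03311507514667
pos [0.2649 0.5661 0.2306] togo frac [-1.2289 -0.3248 -0.0148] tool y angle 64.92 z axis [ 0.  0. -1.]
world turn -64.91508207370178 tool z turn frac 0.1803
pos [0.2649 0.5661 0.2306] togo frac [-1.2289 -0.3248 -0.0148] tool y angle 64.92 z axis [ 0.  0. -1.]
world turn 25.084917926298218 tool z turn frac -0.0697
[ 9.54492240e-01  5.27476011e-01  1.43268132e+00  1.37819646e-05
  1.18140890e+00 -1.78494908e-01]
```

```bash
python3 -m handwheel '[[-0.9,-0.24,-0.03,-0.07],[-0.9,-0.24,-0.03,-0.07],[-0.9,-0.24,-0.03,-0.07],[-0.9,-0.24,-0.03,-0.07],[-0.9,-0.24,-0.03,-0.07],[-0.9,-0.24,-0.03,-0.07],[-0.9,-0.24,-0.03,-0.07],[-0.9,-0.24,-0.03,-0.07],[-0.9,-0.24,-0.03,-0.07],[-0.9,-0.24,-0.03,-0.07]]' 100 40
python3 - <<'E'
from h import *
togo([.5575,.3215,.23],90)
E
```

```text
time: 1.83
position: [0.4785, 0.3863, 0.2394]
tool_rot: [-0.001, 1.0, 0.0, -0.001]
ft_force: [-0.6, 0.5, -0.1]
grip_width: 0.0872
grip_force: 0.0
pos [0.4785 0.3863 0.2394] togo frac [-0.2631 -0.2165  0.0309] tool y angle 90.07 z axis [-1.1e-03  2.0e-04 -1.0e+00]
world turn -0.07267905502928329 tool z turn frac 0.0002
```

```bash
python3 -m handwheel '[[-0.15,-0.12,0.02,0],[-0.263,-0.217,0.03,0],[-0.263,-0.217,0.03,0],[-0.263,-0.217,0.03,0],[-0.263,-0.217,0.03,0],[-0.263,-0.217,0.03,0],[-0.263,-0.217,0.03,0]]'
python3 - <<'E'
from h import *
c=cam('wrist'); save(c,'pics/w1.png',None,1.4)
print([(np.round(d['point']),d['conf']) for d in vision.look_for('wrist','sleeve')])
for z in (0,.096): print(proj(c,[.5575,.3215,z]))
togo([.5575,.3215,.062],90)
E
```

```text
time: 2.42
position: [0.5561, 0.3231, 0.2306]
tool_rot: [-0.002, 1.0, 0.0, -0.001]
ft_force: [0.7, 0.1, -0.4]
grip_width: 0.0869
grip_force: 0.0
[(array([200., 272.]), 0.83)]
[180.72801155 270.20726329]
[201.92528739 269.80735535]
pos [0.5566 0.3229 0.2308] togo frac [-0.0033 -0.0047  0.5627] tool y angle 90.25 z axis [-3.e-04  2.e-04 -1.e+00]
world turn -0.25334271383820806 tool z turn frac 0.0007
```

View pics/w1.png

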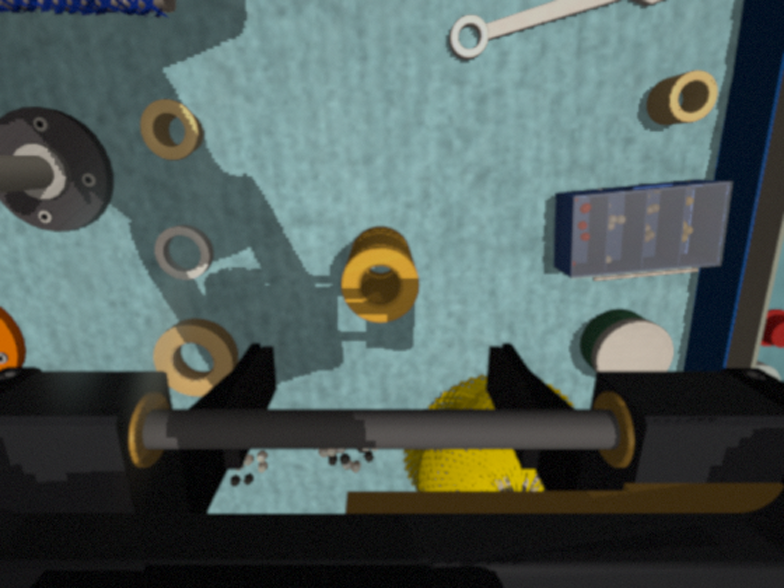

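The sleeve rim shows at view (284,380), which is wrist (203,271). That's within 2 px of the prediction, centred between the fingers. I'll descend and grip.

```bash
python3 -m handwheel '[[-0.006,-0.001,0.1,0],[-0.006,-0.001,0.2,0],[-0.006,-0.001,0.3,0],[-0.006,-0.001,0.38,0],[-0.006,-0.001,0.44,0],[-0.006,-0.001,0.49,0],[-0.006,-0.001,0.53,0],[-0.006,-0.001,0.55,0],[-0.006,-0.001,0.56,0],[-0.006,-0.001,0.56,0],[-0.006,-0.001,0.56,0],[-0.006,-0.001,0.56,0]]'
python3 -m handwheel '[[0,0,0,0],[0,0,0,0],[0,0,0,0],[0,0,0,0],[0,0,0,0],[0,0,0,0],[0,0,0,0],[0,0,0,0],[0,0,0,0],[0,0,0,0]]' 40 40
python3 - <<'E'
from h import *
togo([.5575,.3215,.062],90)
E
```

```text
time: 3.52
position: [0.5605, 0.3215, 0.0637]
tool_rot: [-0.001, 1.0, 0.0, 0.001]
ft_force: [-0.3, -1.3, -0.1]
grip_width: 0.0872
grip_force: 0.0
time: 4.35
position: [0.5599, 0.3214, 0.0626]
tool_rot: [-0.001, 1.0, 0.0, 0.0]
ft_force: [1.0, 1.6, 1.0]
grip_width: 0.0538
grip_force: 39.9
pos [0.5599 0.3214 0.0626] togo frac [0.008  0.0005 0.0021] tool y angle 90.11 z axis [ 3.e-04  4.e-04 -1.e+00]
world turn -0.11115031728708402 tool z turn frac 0.0003
```

```bash
python3 -m handwheel '[[0,0,-0.03,0],[0,0,-0.1,0],[0,0,-0.2,0],[0,0,-0.3,0],[0,0,-0.4,0],[0,0,-0.5,0],[0,0,-0.58,0],[0,0,-0.62,0],[0,0,-0.62,0],[0,0,-0.62,0]]'
python3 - <<'E'
from h import *
togo([.489,.047,.2486],90)
E
```

```text
time: 5.18
position: [0.5595, 0.3209, 0.249]
tool_rot: [-0.001, 1.0, -0.0, 0.0]
ft_force: [-0.4, 0.2, -2.0]
grip_width: 0.0538
grip_force: 39.9
pos [0.5595 0.3209 0.249 ] togo frac [ 0.2367 -0.9124  0.0015] tool y angle 90.11 z axis [ 5.e-04 -1.e-04 -1.e+00]
world turn -0.11278842565431546 tool z turn frac 0.0003
```

```bash
python3 -m handwheel '[[0.03,-0.1,0,0],[0.06,-0.22,0,0],[0.09,-0.34,0,0],[0.12,-0.46,0,0],[0.15,-0.58,0,0],[0.18,-0.7,0,0],[0.21,-0.8,0,0],[0.23,-0.87,0,0],[0.237,-0.9,0,0],[0.237,-0.912,0,0],[0.237,-0.912,0,0],[0.237,-0.912,0,0],[0.237,-0.912,0,0],[0.237,-0.912,0,0]]'
python3 - <<'E'
from h import *
s=cam('scene'); a=vision.look_for('scene','sleeve'); b=vision.look_for('scene','stand')
t=cam('top'); w=cam('wrist')
o=robot.get_obs(); print(o['position'],o['ft_force'])
save(s,'pics/s2.png',(110,320,230,430),4)
for n,c in (('s',s),('t',t),('w',w)):
    p=o['position']; zb=p[2]-.0626
    print(n,'sl bottom/top',proj(c,[p[0],p[1],zb]).round(1),proj(c,[p[0],p[1],zb+.096]).round(1),'post top',proj(c,[.487,.047,.146]).round(1))
im=np.hstack([cv2.resize(t['frame'][170:310,270:410],None,fx=4,fy=4,interpolation=cv2.INTER_CUBIC)])[...,::-1]
cv2.imwrite('pics/t2.png',im); save(w,'pics/w2.png',None,1.4)
E
```

```text
time: 6.35
position: [0.4894, 0.0485, 0.2483]
tool_rot: [-0.002, 1.0, 0.0, -0.0]
ft_force: [0.7, 0.2, -1.4]
grip_width: 0.054
grip_force: 39.9
[0.48926642 0.04784752 0.24855112] [-0.07354057  0.33400732 -1.93688891]
s sl bottom/top [212.  308.9] [163.4 311.4] post top [231.2 307.6]
t sl bottom/top [242.8 353.4] [234.7 363.2] post top [246.9 350.6]
w sl bottom/top [226.8 271.3] [301.7 271.1] post top [208.  270.4]
```

View pics/s2.png

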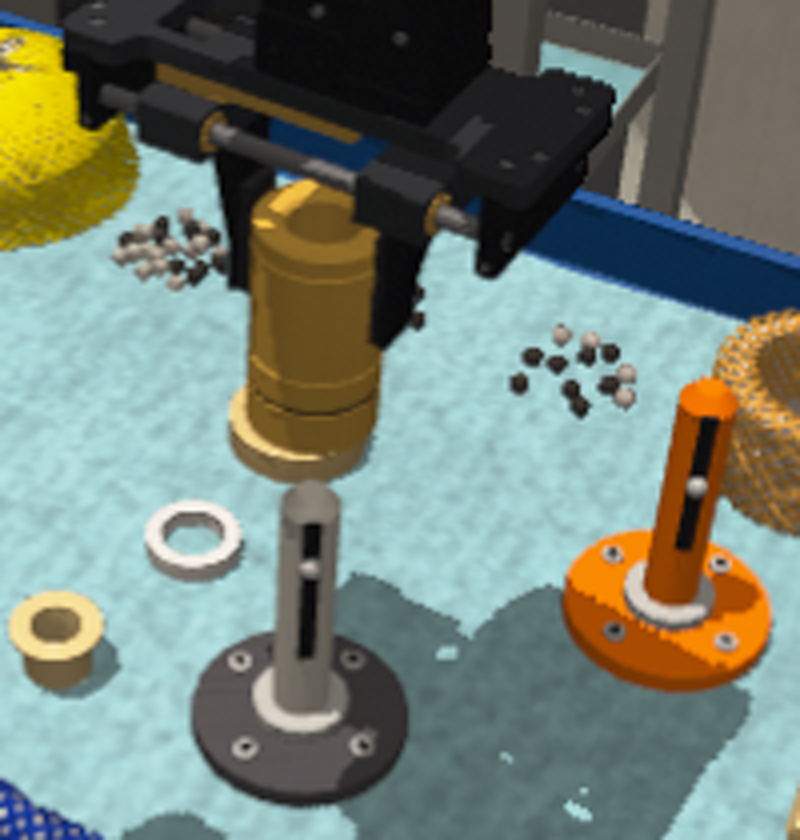

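View pics/w2.png

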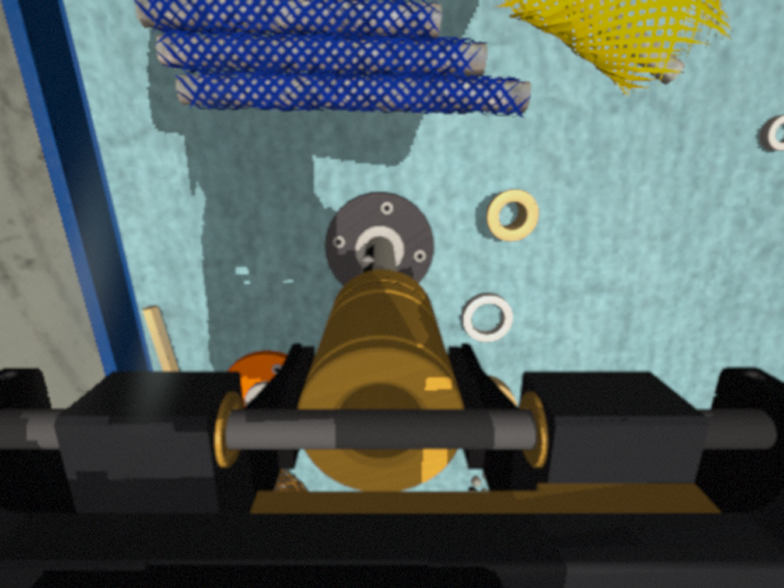

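The scene crop shows the sleeve, clear of the post, with its axis at about crop column 314. The post axis is at about column 310 and the ball at crop (567,310). In the wrist view, the foot centre is at view column 380 and the sleeve at 380. They're within about 2 mm, so I'll refine numerically.

Run:
```python
from h import *
s=cam('scene'); g=s['frame'].astype(float)
o=robot.get_obs(); p=o['position']; zb=p[2]-.0626
# edges of near-vertical cylinders by strongest colour steps near the predicted edges
def edges(row,lo,hi):
    r=g[row-1:row+2].mean(0); d=np.abs(np.diff(r,axis=0)).sum(1)
    def pk(a,b):
        k=a+np.argmax(d[a:b]); w=d[k-1:k+2]; return k+.5+((w*[-1,0,1]).sum()/w.sum())
    return pk(*lo),pk(*hi)
def pred(c,xy,r,z):  # silhouette centre for a cylinder at height z
    v=c['T'][:2,3]-xy; v=v/np.linalg.norm(v); n=np.array([-v[1],v[0]])
    return [proj(c,[*(xy+sg*n*r),z]) for sg in(1,-1)]
for nm,xy,r,zs,rows in (('sleeve',p[:2],.027,np.linspace(zb,zb+.096,30),(196,199,202,205)),('post',np.array([.487,.047]),.013,np.linspace(.02,.14,30),(240,244,257,261,265,269))):
    P=np.array([pred(s,xy,r,z) for z in zs])
    for row in rows:
        c=[np.interp(row,P[::-1,k,0],P[::-1,k,1]) for k in(0,1)]; c.sort()
        e=edges(row,(int(c[0])-4,int(c[0])+5),(int(c[1])-4,int(c[1])+5))
        print(nm,row,np.round(c,1),np.round(e,1),'d',round(np.mean(e)-np.mean(c),2))
w=cam('wrist'); m=vision.outline_of('wrist','stand'); 
for d in m:
    ys,xs=np.where(d['mask']); print('wrist stand',d['point'],ys.min(),ys.max(),xs.min(),xs.max())
a=np.linspace(0,6.28,60); F=np.array([proj(w,[.487+.05*np.cos(t),.047+.05*np.sin(t),.012]) for t in a]); print('pred foot rows',F[:,0].min(),F[:,0].max(),'cols',F[:,1].min(),F[:,1].max())
m=vision.outline_of('wrist','sleeve')
for d in m:
    ys,xs=np.where(d['mask']); print('wrist sleeve',d['point'],ys.min(),ys.max(),xs.min(),xs.max())
F=np.array([proj(w,[p[0]+.027*np.cos(t),p[1]+.027*np.sin(t),zb+.096]) for t in a]);print('pred rim rows',F[:,0].min(),F[:,0].max(),'cols',F[:,1].min(),F[:,1].max())
t=cam('top'); m=vision.outline_of('top','stand')
for d in m:
    ys,xs=np.where(d['mask']); print('top stand',d['point'],ys.min(),ys.max(),xs.min(),xs.max())
print(p, 'ball z: observed scene row 251.5 col 307.5')
for z in (.095,.1,.105,.11): print(z,proj(s,[.487-.0117,.047-.0066,z]).round(1))
togo([.4885,.046,.2486],90)
```

```text
sleeve 196 [292.6 327. ] [291.8 326.8] d -0.51
sleeve 199 [292.6 326.8] [291.5 325.6] d -1.09
sleeve 202 [292.5 326.5] [291.5 325.4] d -1.06
sleeve 205 [292.4 326.3] [291.4 324.9] d -1.21
post 240 [299.4 314.9] [299.4 314.7] d -0.09
post 244 [299.3 314.6] [299.2 314.5] d -0.11
post 257 [298.7 313.8] [298.6 309. ] d -2.41
post 261 [298.6 313.5] [298.5 308.8] d -2.39
post 265 [298.4 313.2] [298.3 308.8] d -2.27
post 269 [298.2 313. ] [298.3 308.5] d -2.21
wrist stand [173.2, 269.9] 137 203 231 310
wrist stand [264.5, 181.5] 251 288 165 203
pred foot rows 136.64303917676983 213.8923478360431 cols 231.71178708611782 310.15669606998415
wrist sleeve [267.8, 271.7] 193 351 213 329
pred rim rows 247.520406957366 350.1358206045278 cols 212.01493814795325 330.6656699281695
top stand [269.5, 327.1] 256 279 316 336
[0.48926592 0.04772742 0.24857618] ball z: observed scene row 251.5 col 307.5
0.095 [258.5 306.2]
0.1 [256.5 306.3]
0.105 [254.4 306.4]
0.11 [252.3 306.5]
pos [0.4892 0.0474 0.2486] togo frac [ 0.0025 -0.0046 -0.0001] tool y angle 90.11 z axis [ 1.e-04 -0.e+00 -1.e+00]
world turn -0.11409153739970179 tool z turn frac 0.0003
```

```bash
python3 -m handwheel '[[0.0015,-0.004,0.03,0],[0.0015,-0.004,0.07,0],[0.0015,-0.004,0.1,0],[0.0015,-0.004,0.12,0],[0.0015,-0.004,0.13,0],[0.0015,-0.004,0.13,0],[0.0015,-0.004,0.13,0]]'
python3 -m handwheel '[[0,0,0.005,0],[0,0,0.01,0],[0,0,0.015,0],[0,0,0.02,0],[0,0,0.02,0],[0,0,0.02,0]]'
python3 - <<'E'
from h import *
o=robot.get_obs(); print(o['position'].round(4),o['ft_force'].round(2),o['moment'].round(3))
s=cam('scene'); save(s,'pics/s3.png',(110,320,230,430),3)
togo([.4888,.0463,.20],90)
E
```

```text
time: 7.48
position: [0.4889, 0.0462, 0.2095]
tool_rot: [-0.001, 1.0, -0.0, -0.0]
ft_force: [0.6, 0.6, -1.7]
grip_width: 0.0538
grip_force: 39.9
time: 7.98
position: [0.4887, 0.0462, 0.2035]
tool_rot: [-0.001, 1.0, -0.0, -0.0]
ft_force: [0.3, -0.5, -1.6]
grip_width: 0.0534
grip_force: 39.9
[0.4887 0.0462 0.2035] [ 0.31 -0.54 -1.56] [-0.013  0.069  0.024]
pos [0.4888 0.0462 0.2036] togo frac [-0.      0.0004  0.0119] tool y angle 90.12 z axis [ 1.e-04 -1.e-04 -1.e+00]
world turn -0.11835756990736002 tool z turn frac 0.0003
```

```bash
python3 -m handwheel '[[0,0,0.004,0],[0,0,0.008,0],[0,0,0.012,0],[0,0,0.015,0],[0,0,0.015,0],[0,0,0.015,0]]'
python3 -m handwheel '[[0,0,0.004,0],[0,0,0.008,0],[0,0,0.01,0],[0,0,0.01,0],[0,0,0.01,0]]'
python3 - <<'E'
from h import *
o=robot.get_obs(); print(o['time'],o['position'].round(4),o['ft_force'].round(2),o['moment'].round(3))
E
```

```text
time: 8.53
position: [0.4887, 0.0462, 0.1989]
tool_rot: [-0.001, 1.0, 0.0, -0.0]
ft_force: [-0.5, 0.5, -1.9]
grip_width: 0.054
grip_force: 39.9
time: 8.95
position: [0.4887, 0.0462, 0.196]
tool_rot: [-0.001, 1.0, 0.0, -0.0]
ft_force: [-0.9, -0.5, -1.4]
grip_width: 0.0539
grip_force: 39.9
8.95 [0.4887 0.0462 0.196 ] [-0.9  -0.53 -1.36] [-0.003  0.03   0.018]
```

View pics/s3.png

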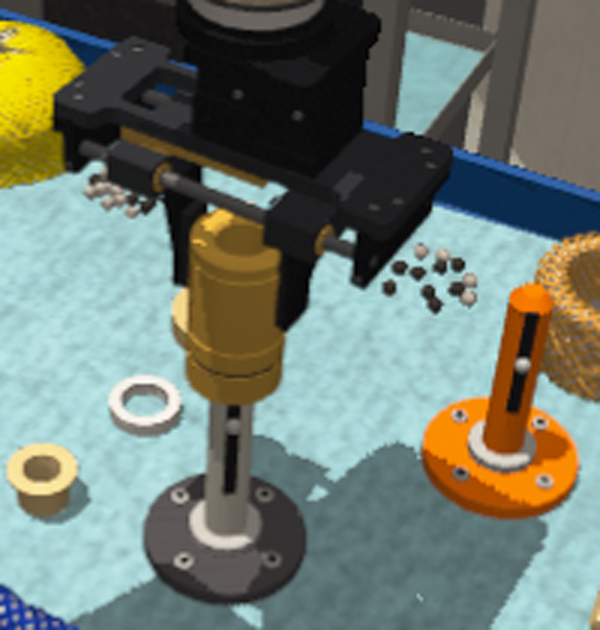

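The picture shows the sleeve (axis about crop column 235) centred on the post (about column 231), with the post top inside it and the ball below at (427,234). There's no contact yet, so I continue in small steps.

```bash
python3 -m handwheel '[[0,0,0.004,0],[0,0,0.008,0],[0,0,0.01,0],[0,0,0.01,0]]' | sed -n 1,4p
python3 -m handwheel '[[0,0,0.004,0],[0,0,0.008,0],[0,0,0.01,0],[0,0,0.01,0]]'| sed -n 1,4p
python3 -c "
from h import *
o=robot.get_obs(); print(o['ft_force'].round(2),o['moment'].round(3))"
```

```text
time: 9.28
position: [0.4886, 0.0462, 0.1929]
tool_rot: [-0.001, 1.0, 0.0, -0.0]
ft_force: [-0.2, 0.4, -1.9]
time: 9.62
position: [0.4887, 0.0462, 0.1899]
tool_rot: [-0.001, 1.0, 0.0, -0.0]
ft_force: [0.3, 0.3, -2.3]
[ 0.32  0.26 -2.32] [ 0.017 -0.018  0.019]
```

```bash
for i in 1; do python3 -m handwheel '[[0,0,0.004,0],[0,0,0.008,0],[0,0,0.01,0],[0,0,0.01,0]]' | sed -n '1,2p;4p'; done
python3 -m handwheel '[[0,0,0.004,0],[0,0,0.008,0],[0,0,0.01,0],[0,0,0.01,0]]'| sed -n '1,2p;4p'
python3 -m handwheel '[[0,0,0.003,0],[0,0,0.006,0],[0,0,0.007,0],[0,0,0.007,0]]'| sed -n '1,2p;4p'
python3 -c "
from h import *
o=robot.get_obs(); print(o['ft_force'].round(2),o['moment'].round(3))"
```

```text
time: 9.95
position: [0.4887, 0.0462, 0.1869]
ft_force: [0.3, -0.1, -2.4]
time: 10.28
position: [0.4887, 0.0462, 0.1839]
ft_force: [0.0, 0.3, -1.9]
time: 10.62
position: [0.4887, 0.0462, 0.1819]
ft_force: [-0.2, -0.1, -1.3]
[-0.18 -0.14 -1.31] [ 0.018 -0.003  0.02 ]
```

```bash
python3 -m handwheel '[[0,0,0.003,0],[0,0,0.006,0],[0,0,0.007,0],[0,0,0.007,0]]'| sed -n '1,2p;4p'
python3 -m handwheel '[[0,0,0.003,0],[0,0,0.006,0],[0,0,0.007,0],[0,0,0.007,0]]'| sed -n '1,2p;4p'
python3 -m handwheel '[[0,0,0.003,0],[0,0,0.005,0],[0,0,0.005,0],[0,0,0.005,0]]'| sed -n '1,2p;4p'
```

```text
time: 10.95
position: [0.4888, 0.0462, 0.1797]
ft_force: [0.6, -0.0, -2.0]
time: 11.28
position: [0.4887, 0.0462, 0.1776]
ft_force: [-0.5, -0.1, -1.8]
time: 11.62
position: [0.4883, 0.046, 0.1762]
ft_force: [-1.2, -0.7, 0.4]
```

First contact is at TCP z ≈ 0.1765, as predicted. I continue in 1 mm steps.

```bash
python3 -m handwheel '[[0,0,0.002,0],[0,0,0.003,0],[0,0,0.003,0],[0,0,0.003,0]]'| sed -n '1,2p;4,5p'
python3 -m handwheel '[[0,0,0.002,0],[0,0,0.003,0],[0,0,0.003,0],[0,0,0.003,0]]'| sed -n '1,2p;4,5p'
python3 -m handwheel '[[0,0,0.002,0],[0,0,0.003,0],[0,0,0.003,0],[0,0,0.003,0]]'| sed -n '1,2p;4,5p'
```

```text
time: 11.95
position: [0.4884, 0.0459, 0.1756]
ft_force: [-3.4, -2.4, 5.2]
grip_width: 0.0538
time: 12.28
position: [0.4882, 0.0458, 0.1749]
ft_force: [-4.6, -3.4, 8.2]
grip_width: 0.0535
time: 12.62
position: [0.4879, 0.0457, 0.174]
ft_force: [-5.0, -3.3, 7.7]
grip_width: 0.054
```

```bash
python3 -m handwheel '[[0.0015,-0.001,0.002,0],[0.002,-0.0015,0.003,0],[0.002,-0.0015,0.004,0],[0.002,-0.0015,0.004,0]]'| sed -n '1,2p;4,5p'
python3 -m handwheel '[[0,0,0.002,0],[0,0,0.003,0],[0,0,0.003,0],[0,0,0.003,0]]'| sed -n '1,2p;4,5p'
python3 -m handwheel '[[0,0,0.002,0],[0,0,0.003,0],[0,0,0.003,0],[0,0,0.003,0]]'| sed -n '1,2p;4,5p'
python3 -c "
from h import *
o=robot.get_obs(); print(o['ft_force'].round(2),o['moment'].round(3))"
```

```text
time: 12.95
position: [0.4876, 0.0455, 0.1725]
ft_force: [-3.9, -2.7, 4.6]
grip_width: 0.0537
time: 13.28
position: [0.4876, 0.0455, 0.1713]
ft_force: [-4.6, -3.0, 4.4]
grip_width: 0.0542
time: 13.62
position: [0.4875, 0.0456, 0.1701]
ft_force: [-3.9, -2.9, 1.7]
grip_width: 0.0537
[-3.88 -2.85  1.68] [-0.778  0.867  0.013]
```

The sleeve is past the lead-in, with the ball on the bore. The click is expected near TCP z ≈ 0.1525, so I advance to just short of it.

```bash
python3 -m handwheel '[[0,0,0.003,0],[0,0,0.006,0],[0,0,0.01,0],[0,0,0.01,0]]'| sed -n '1,2p;4,5p'
python3 -m handwheel '[[0,0,0.003,0],[0,0,0.006,0],[0,0,0.01,0],[0,0,0.01,0]]'| sed -n '1,2p;4,5p'
python3 -m handwheel '[[0,0,0.003,0],[0,0,0.006,0],[0,0,0.006,0],[0,0,0.006,0]]'| sed -n '1,2p;4,5p'
python3 -m handwheel '[[0,0,0.003,0],[0,0,0.005,0],[0,0,0.005,0],[0,0,0.005,0]]'| sed -n '1,2p;4,5p'
```

```text
time: 13.95
position: [0.4873, 0.0456, 0.1667]
ft_force: [-3.8, -3.8, -2.9]
grip_width: 0.0538
time: 14.28
position: [0.4873, 0.0456, 0.1638]
ft_force: [-3.7, -3.3, -2.0]
grip_width: 0.0538
time: 14.62
position: [0.4873, 0.0456, 0.162]
ft_force: [-3.2, -3.4, -2.0]
grip_width: 0.054
time: 14.95
position: [0.4873, 0.0456, 0.1606]
ft_force: [-3.2, -4.0, -0.8]
grip_width: 0.0538
```

```bash
python3 -m handwheel '[[0,0,0.003,0],[0,0,0.005,0],[0,0,0.005,0],[0,0,0.005,0]]'| sed -n '1,2p;4,5p'
for k in 1; do python3 -m handwheel '[[0,0,0.003,0],[0,0,0.005,0],[0,0,0.005,0],[0,0,0.005,0]]'| sed -n '1,2p;4,5p'; done
python3 -m handwheel '[[0,0,0.002,0],[0,0,0.003,0],[0,0,0.003,0],[0,0,0.003,0]]'| sed -n '1,2p;4,5p'
python3 -m handwheel '[[0,0,0.002,0],[0,0,0.003,0],[0,0,0.003,0],[0,0,0.003,0]]'| sed -n '1,2p;4,5p'
```

```text
time: 15.28
position: [0.4873, 0.0456, 0.159]
ft_force: [-3.8, -3.7, -2.2]
grip_width: 0.054
time: 15.62
position: [0.4872, 0.0457, 0.1573]
ft_force: [-3.9, -3.7, -3.3]
grip_width: 0.0542
time: 15.95
position: [0.4873, 0.0457, 0.1564]
ft_force: [-5.0, -4.1, -4.6]
grip_width: 0.0536
time: 16.28
position: [0.4873, 0.0458, 0.1555]
ft_force: [-2.8, -2.8, -4.6]
grip_width: 0.0539
```

```bash
python3 -m handwheel '[[0,0,0.002,0],[0,0,0.003,0],[0,0,0.003,0],[0,0,0.003,0]]'| sed -n '1,2p;4,5p'
python3 -m handwheel '[[0,0,0.002,0],[0,0,0.003,0],[0,0,0.003,0],[0,0,0.003,0]]'| sed -n '1,2p;4,5p'
```

```text
time: 16.62
position: [0.4872, 0.0458, 0.1547]
ft_force: [-3.7, -3.8, -7.0]
grip_width: 0.0537
time: 16.95
position: [0.4874, 0.0459, 0.1544]
ft_force: [-4.4, -4.0, -3.5]
grip_width: 0.0538
```

```bash
python3 -m handwheel '[[0,0,0.002,0],[0,0,0.002,0],[0,0,0.002,0],[0,0,0.002,0]]'| sed -n '1,2p;4,5p'
python3 -m handwheel '[[0,0,0.002,0],[0,0,0.002,0],[0,0,0.002,0],[0,0,0.002,0]]'| sed -n '1,2p;4,5p'
```

```text
time: 17.28
position: [0.4875, 0.0459, 0.1542]
ft_force: [-4.5, -2.6, -0.6]
grip_width: 0.0537
time: 17.62
position: [0.4876, 0.0459, 0.154]
ft_force: [-4.8, -2.8, 2.8]
grip_width: 0.0541
```

The push has risen beyond the click, so the groove centre is at about z = 0.1543. I back off to neutral force and then release.

```bash
python3 -m handwheel '[[0,0,-0.003,0],[0,0,-0.003,0],[0,0,-0.003,0],[0,0,-0.003,0]]'| sed -n '1,2p;4,5p'
python3 - <<'E'
from h import *
s=cam('scene'); save(s,'pics/s4.png',(110,320,230,430),3)
E
```

```text
time: 17.95
position: [0.4874, 0.0459, 0.1543]
ft_force: [-4.3, -4.1, -1.0]
grip_width: 0.0537
```

View pics/s4.png

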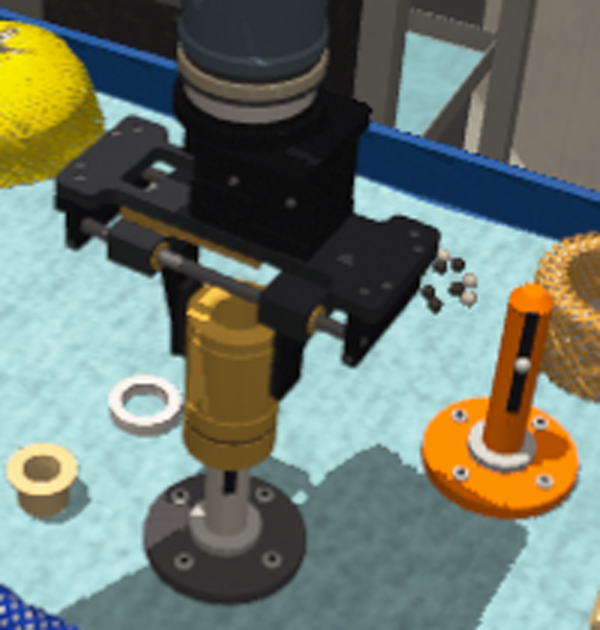

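The sleeve sits on the post with its lower end at crop (455,228), above the shoulder, and the ball is hidden inside, as it should be. I ease the grip, open, and retreat straight up.

```bash
python3 -m handwheel '[[0,0,0,0],[0,0,0,0],[0,0,0,0],[0,0,0,0]]' - 4| sed -n '1,6p'
python3 -m handwheel '[[0,0,0,0],[0,0,0,0],[0,0,0,0],[0,0,0,0],[0,0,0,0],[0,0,0,0],[0,0,0,0],[0,0,0,0],[0,0,0,0],[0,0,0,0]]' 100
python3 - <<'E'
from h import *
togo([.4888,.0463,.30],90)
E
```

```text
time: 18.33
position: [0.4885, 0.0461, 0.1544]
tool_rot: [-0.001, 1.0, 0.0, 0.0]
ft_force: [-2.6, -0.4, -3.0]
grip_width: 0.0548
grip_force: 4.0
time: 19.17
position: [0.4882, 0.0457, 0.1543]
tool_rot: [-0.001, 1.0, 0.0, 0.0]
ft_force: [0.4, -0.1, -0.5]
grip_width: 0.0867
grip_force: 0.0
pos [0.4882 0.0457 0.1543] togo frac [-0.0021  0.0019 -0.4855] tool y angle 90.11 z axis [ 0.  0. -1.]
world turn -0.11105758417838274 tool z turn frac 0.0003
```

```bash
python3 -m handwheel '[[0,0,-0.02,0],[0,0,-0.05,0],[0,0,-0.1,0],[0,0,-0.15,0],[0,0,-0.2,0],[0,0,-0.27,0],[0,0,-0.35,0],[0,0,-0.43,0],[0,0,-0.48,0],[0,0,-0.48,0],[0,0,-0.48,0],[0,0,-0.48,0]]'
python3 - <<'E'
from h import *
s=cam('scene'); save(s,'pics/s5.png',(110,320,230,430),3)
E
```

```text
time: 20.17
position: [0.4874, 0.0459, 0.2979]
tool_rot: [-0.001, 1.0, 0.0, -0.001]
ft_force: [-0.3, -0.1, -0.8]
grip_width: 0.0869
grip_force: 0.0
```

View pics/s5.png

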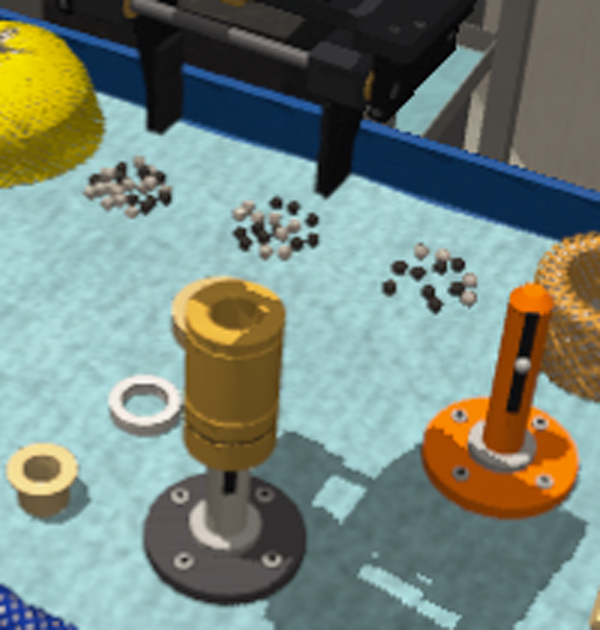

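The sleeve stays held at the same height, with its lower end at crop (457,230), and the gripper is clear of it.

```bash
python3 -c "
from rig import job
print(job.hand_in())"
```

```text
the job is handed in; nothing more can be done
None
```

The brass sleeve is on the setting stand's post, clicked onto the sprung ball and released; the last picture before hand-in showed it holding its height with the gripper clear, and the job was handed in at about 20 s.

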